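# Slide the soap tray under the bathroom shelf and shut its catch

## Task

Slide the soap tray, with the soap still on it, nose first between the two guide rails and under the little glass shelf until it is fully home against the stop. Then turn the blue catch knob a quarter turn clockwise so that its arm lies square across the mouth behind the tray. Leave the bottles and other things on the counter and shelf standing where they are.

Things in the scene. Friction and masses are not known exactly. Their poses are not given: they have to be found in the camera images.
- rack: Fixed steel guide rack with a glass shelf over it. Origin on the counter on the centre line; x points into the rack, z up. Guide walls 17 mm high, inner faces y = +-59 mm, x = -15 to 95 mm, with inward lips to y = +-49 mm, undersides z = 13 mm. Shelf: x = 20 to 150, y = +-90, z = 69 to 75 mm. No floor: the tray slides on the counter. Home: tray origin at x = 20 mm, y = 0, same yaw.
- rack_mouth (a point): Middle of the rack's mouth on the counter, at x = -45, y = 0, z = 0 mm in the rack's frame, same axes. Here the flared guides stand about 67 mm either side; they narrow to 59 mm at rack x = -15 mm.
- rack_stop (a point): Middle of the end stop's face, low down (z = 8 mm), at x = 85, y = 0 mm in the rack's frame; the tray's nose rests against it when home. Shelf posts, 10 mm thick, stand at rack x = 36 and 140, y = +-79 mm.
- tray: Loose steel soap tray, 130 mm (x) by 110 mm (y), base 8 mm thick, flat on the counter, about 0.28 kg. Origin: centre of its underside; x points to its nose (front corners chamfered 14 mm), z up. A rim 16 mm high round x = -28 to 60, y = +-41 mm holds the soap. An orange upright handle stands near its tail.
- tray_handle (a point): Grip point in the tray's orange handle, at x = -47, y = 0, z = 40 mm in the tray's frame, same axes. The handle is 30 mm (x) by 10 mm (y), from z = 7 to 55 mm; grip it across its thickness (y).
- soap: Loose green bar of soap, 66 x 48 x 24 mm, lying in the tray's rim. Origin: centre of its underside, about 8 mm above the tray's underside.
- catch (a joint): Angle of the blue catch, rad, about a vertical pivot at rack x = -56, y = -90 mm. 0: arm points out of the rack (rack -x, mouth free); 1.571: arm along rack +y, square across the mouth (shut). Grows clockwise from above; range -0.15 to 1.65; stays where left. Arm 70 mm long, 12 wide, z = 3 to 13 mm; shut, it lies 5 mm behind the tail of a tray that is home.
- catch_grip (a point): Middle of the blue catch's bar grip, on the pivot axis at z = 49 mm. The bar is 40 mm long, 12 mm thick, from z = 36 to 62 mm, and lies along the arm. The point's own x axis points away from the arm along the bar (equal to the rack's x when the joint is 0).
- shampoo: Loose yellow bottle, 44 mm diameter, 120 mm tall, standing on the back of the glass shelf. Origin: centre of its underside.
- jar: Loose white jar with steel lid, 52 mm diameter, 50 mm tall, standing on the back of the glass shelf. Origin: centre of its underside.
- pump: Loose amber pump bottle with black head, 66 mm diameter, 177 mm tall. Origin: centre of its underside.
- tumbler: Loose blue ceramic tumbler, 72 mm rim diameter, 100 mm tall. Origin: centre of its underside.
- stopper: Loose steel drain stopper with a dome top, 56 mm diameter, 54 mm tall. Origin: centre of its underside.
- grate: Loose perforated steel drain cover, 100 x 100 x 5 mm, lying flat. Origin: centre of its underside.
- lotion: Loose white bottle with green cap, 54 mm diameter, 150 mm tall. Origin: centre of its underside.
Mind the look-alikes: they are no part of the job. Of the things that look like the soap, the smallest one is meant.

How it is judged:
On the way:
1. the tray, soap on it, is fully home under the shelf (x of tray in the frame of rack between 0.012 and 0.026 m and y of tray in the frame of rack between -0.008 and 0.008 m and angle between the x axis of tray and the x axis of rack, either way round below 0.1 rad and angle between tray's own z axis and vertical below 0.06 rad and z of tray in the frame of rack between -0.004 and 0.006 m and horizontal distance between soap and tray below 0.045 m and z of soap in the frame of tray between 0 and 0.02 m), for 0.2 s.
At the end, for the whole second after the job is handed in: The tray lies flat at rest between the rails, its tail no more than 8 mm short of the home position and no more than 8 mm off the centre line, pointing with the rack within 0.1 rad; the soap lies in the tray; the catch reads above 1.3 rad (arm across the mouth within about 15 degrees of square) (all of step 1 and value of joint catch above 1.3 rad and linear speed of tray below 0.02 m/s); the robot touches nothing.
It fails at once if a bottle or jar on the shelf moved more than 30 mm or tipped (distance of any of shampoo, jar from where it was at the start of the episode above 0.03 m or angle between any of shampoo, jar's own z axis and vertical above 0.5 rad).
It fails at once if another thing on the counter moved more than 30 mm or tipped (distance of any of pump, tumbler, stopper, grate, lotion from where it was at the start of the episode above 0.03 m or angle between any of pump, tumbler, stopper, grate, lotion's own z axis and vertical above 0.5 rad).
It also fails if it takes over 58 s, if anything falls off the work surface, if the arm or the gripper's body presses on something with over 40 N, if the wrist force passes 120 N, or if a joint passes its speed limit or range.

## Robot

A 7-joint arm with a two-finger parallel gripper is mounted at the origin on the work surface. World frame = base frame: x ahead of the robot, y to its left, z up, the work surface at z = 0. Lengths are in m, angles in rad, forces in N, time in s.
With the tool pointing down it reaches from about 0.35 to 0.9 m from the base axis. Payload 8.1 kg.
Tool frame: the origin (TCP) lies at the very end of the fingers, on their centre line; the grasp point (between the pads) lies 19 mm behind it; z points along the fingers, y is the line along which they close (so a half turn about z gives the same grasp; the last joint's range is limited). The gripper opens to 92 mm and grips with 3 to 60 N. Pads are 19 mm wide; open, the fingers measure 130 mm over their backs; the gripper's body (75 mm by 190 mm) begins 47 mm behind the grasp point.
Start: joints at [-1.22, 0.434, 0.025, 1.573, -0.012, 1.134, -0.075], TCP at [0.274, 0.562, 0.227] pointing down, gripper open.
Joint ranges: [-2.62, 2.62], [-0.44, 2.09], [-1.27, 1.32], [0.08, 2.57], [-1.32, 4.46], [0.12, 2], [-2.74, 2.74]. Speed limits (rad/s): [2.22, 2.22, 3.01, 3.01, 3.14, 3.14, 3.14].

## Interface

Orientations are given as a rotation vector (axis times angle).
In Python, from cell import arm gives the robot as it stands.
- The arm moves only by the tool carry_out, never from a script. Its argument "commands" is a list of rows, each a list of 7 numbers: the opening, from 0 (shut) to 1 (fully open), then the shift along the tool's x, y, z each as a share of 0.025 m, from -1 to 1, then the turn, a rotation vector about the tool's x, y, z each as a share of 0.1 rad, from -1 to 1. A call has 1 to 8 rows; each row shifts and turns the commanded pose from where the row before left it, along the tool's axes as they then stand; what a row does not reach is not made up. A row lasts 1/10 s, in which the tool goes at most 50 mm and 8.59 degrees, less where a joint would pass 70% of its speed; a pose out of reach is approached as far as the arm can. A call with a number of a shift or a turn outside -1 to 1 is refused whole. A call with a gripper value outside its range is refused whole. The fingers move at their own pace and stop on an object; "squeeze" is the grip in N (left out, the last holds). Time passes only in rows, so rows that do not move let the fingers close. It gives the time, the measured TCP pose, the force, the opening and the grip force at its end, in the units of the state.
- arm.observe(): the state, without advancing time (a new reading comes with each control period).
- arm.get_image(name): name is "scene" or "top" or "wrist"; returns a dict with "pixels" (420x560x3 uint8, red, green, blue), "range_z" (420x560 float32, m along the optical axis (not along the pixel's ray), 0 where there is no reading), "mtx" (3x3 intrinsics, pixels), "R" (3x3) and "t" (3): a world point X has camera coordinates R X + t; the wrist camera has in their place "tool_from_camera" (4x4, takes a point from camera to tool coordinates, whose origin is the TCP and whose axes are the flange's). Camera axes: x right, y down, z forward; pixel columns grow to the right and rows downward; lengths in m; the calibration is good to about 2 mm. A picture is of the moment at which its call begins: read the wrist's pose just before it.
- arm.sign_off(): hands the job in; it is judged then, once.
The state is a dict: "clock": time; "joints": joint angles; "dq": joint speeds; "joint_efforts": joint torques, N m; "position": TCP position; "ee_rot": TCP orientation; "force": force on the tool from outside, world axes, zero at the start; "ft_torque": the same for the moment, N m; "width": opening from 0.0 (shut) to 1.0 (fully open); "gripper_force": force on a finger pad.
Only numpy, scipy, OpenCV 4.12 (cv2) and the standard library are available. Lean on these libraries where they do the work, as an engineer would, in place of code of your own. Each camera call takes 0.05 s, during which the arm holds its last target. There are 200 camera calls.

## Working session

There is one attempt and no reset: what is moved stays moved. The work goes in short steps, Python scripts to look and compute and a tool call to move; the robot and the scene stay as the last step left them, time stands still between calls to the robot, and variables do not carry over. Pictures are saved under pics/ and viewed, at most 10 in all, crops included, and the job is handed in when it is done.

Besides the shell and the picture viewer there is one more tool, called after "Call:" by a JSON object that holds its "api" and its "payload". carry_out: Moves the arm, as the interface text tells. Shift numbers are shares of 0.025 m and turn numbers shares of 0.1 rad, none past 1 either way. Its arguments: {"type":"object","properties":{"commands":{"type":"array"},"squeeze":{"type":"number"}},"required":["commands"]}

```bash
mkdir -p pics; ls; cat > h.py <<'E'
import numpy as np, cv2
from cell import arm
from scipy.spatial.transform import Rotation as Rn
def grab(name):
    s=arm.observe(); im=arm.get_image(name)
    n=f"pics/{name}_{s['clock']:.2f}"
    cv2.imwrite(n+'.png',im['pixels'][:,:,::-1])
    d=dict(px=im['pixels'],z=im['range_z'],K=im['mtx'])
    if 'R' in im: R,t=im['R'],im['t']; d['Rc']=R.T; d['tc']=-R.T@t
    else:
        T=im['tool_from_camera']; Rt=Rn.from_rotvec(s['ee_rot']).as_matrix()
        d['Rc']=Rt@T[:3,:3]; d['tc']=Rt@T[:3,3]+s['position']
    np.savez(n+'.npz',**d); print(n); return d
def world(d,u,v,z=None):
    z0=d['z'][int(v),int(u)] if z is None else z
    return d['Rc']@(np.linalg.inv(d['K'])@[u,v,1]*z0)+d['tc']
def onplane(d,u,v,h):
    r=d['Rc']@(np.linalg.inv(d['K'])@[u,v,1]); return d['tc']+r*(h-d['tc'][2])/r[2]
def cloud(d):
    H,W=d['z'].shape; u,v=np.meshgrid(np.arange(W),np.arange(H))
    p=np.stack([u,v,np.ones_like(u)],-1)@np.linalg.inv(d['K']).T*d['z'][...,None]
    return p@d['Rc'].T+d['tc']
E
python3 - <<'E'
from h import *
a=grab('top');b=grab('scene')
s=arm.observe(); print(s)
E
```

```text
pics
pics/top_0.00
pics/scene_0.05
{'clock': 0.1, 'joints': array([-1.21959294,  0.43515349,  0.02498617,  1.57397563, -0.01162005,
        1.13396568, -0.07511895]), 'dq': array([-9.69371558e-04,  7.03329846e-05,  1.49652005e-03, -2.73083606e-03,
       -5.69901096e-04, -7.42136779e-04,  5.50502619e-04]), 'joint_efforts': array([ 2.51188198e-03, -6.69126534e+01,  9.87687260e-01, -3.15142035e+01,
       -6.05348940e-02,  3.75355629e-02,  3.75628292e-05]), 'position': array([0.27384923, 0.5613315 , 0.22603524]), 'ee_rot': array([-7.06852855e-01, -3.06083823e+00,  2.10899821e-03]), 'force': array([ 0.70349861,  0.14849171, -0.19624823]), 'ft_torque': array([-0.01737303, -0.02425388,  0.0103948 ]), 'gripper_force': 0.0, 'width': 1.0012071228769837}
```

View pics/top_0.00.png

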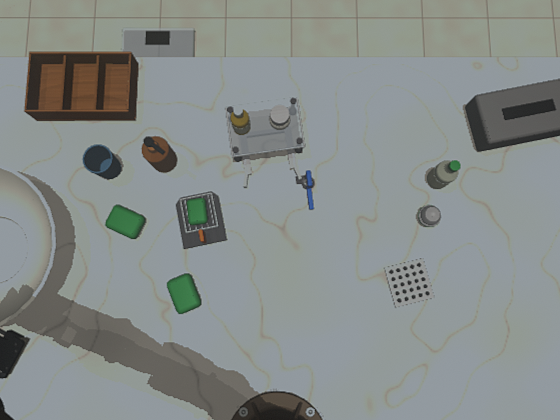

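View pics/scene_0.05.png

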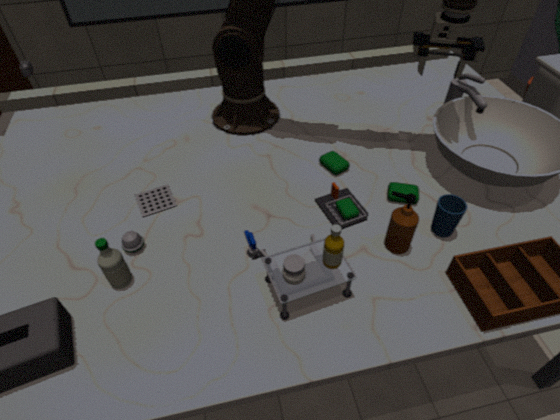

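The top view shows the robot at the bottom (275,410), with the rack (265,130) opening towards it. The tray is at (201,222), its orange handle at (201,236) and the blue catch at (310,185). There are three green bars: (126,221), (184,293) and the smaller one in the tray at (198,210). The one in the tray fits the description because it is the smallest and lies in the rim. I'll confirm that in an enlarged crop.

```bash
python3 - <<'E'
from h import *
d=np.load('pics/top_0.00.npz')
c=d['px'][95:315,90:340,::-1]
cv2.imwrite('pics/crop1.png',cv2.resize(c,None,fx=2.7,fy=2.7,interpolation=cv2.INTER_CUBIC))
print(d['tc'],d['K'][0,0]); 
for u,v in [(201,236),(310,185),(126,221),(184,293),(198,210),(250,300)]: print(u,v,world(d,u,v).round(3))
hsv=cv2.cvtColor(d['px'],cv2.COLOR_RGB2HSV); P=cloud(d)
m=cv2.inRange(hsv,(50,120,40),(80,255,255))
n,l,st,ce=cv2.connectedComponentsWithStats(m)
for i in range(1,n):
    if st[i,4]>40:
        q=P[l==i]; r=cv2.minAreaRect((q[:,:2]*1000).astype(np.float32)); print(ce[i],st[i,4],r,np.median(q[:,2]))
E
```

```text
[ 0.34857456 -0.00848206  1.33895228] 533.6886415637141
201 236 [0.49  0.184 0.054]
310 185 [ 0.616 -0.08   0.056]
126 221 [0.53  0.374 0.031]
184 293 [0.355 0.224 0.035]
198 210 [0.557 0.196 0.033]
250 300 [ 0.338  0.067 -0.002]
[454.65277778 165.09722222] 72 ((503.1796875, -208.92584228515625), (20.813806533813477, 505.85406494140625), 35.287349700927734) 0.14958084696879737
[196.1625 211.0925] 400 ((555.0389404296875, 201.6668243408203), (59.984710693359375, 43.021358489990234), 10.798050880432129) 0.03138909422747527
[123.69322709 221.07038513] 753 ((451.24981689453125, 202.658935546875), (469.281982421875, 60.05559539794922), 66.05486297607422) 0.031217673215930608
[182.61922597 293.48938826] 801 ((370.4627380371094, 131.3792724609375), (89.11805725097656, 268.7361755371094), 9.451915740966797) 0.03129747206315647
```

View pics/crop1.png

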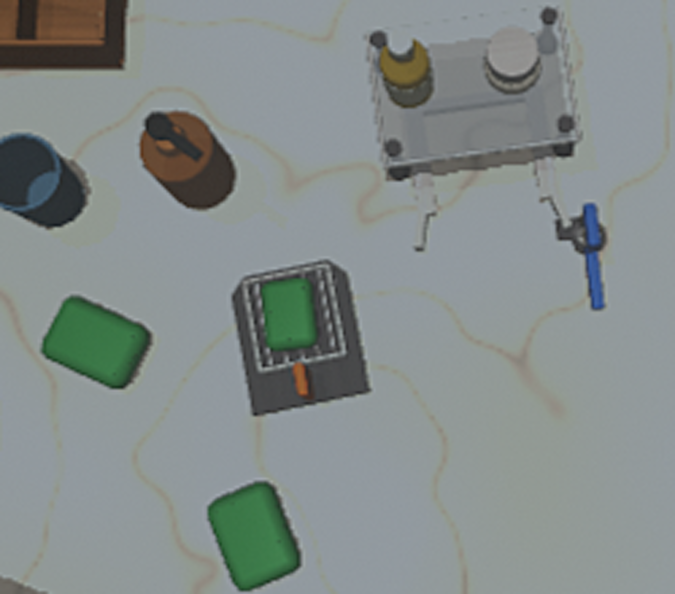

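The crop confirms it: the bar in the tray (290,313 in the crop) is clearly smaller than the other two at (97,342) and (254,536). Next I'll make first estimates of the tray, rack and catch poses from corners read off this crop.

```bash
python3 - <<'E'
from h import *
d=np.load('pics/top_0.00.npz')
f=lambda c,h: onplane(d,90+(c[0]+.5)/2.7-.5,95+(c[1]+.5)/2.7-.5,h)
def show(n,L):
    for c,h in L: print(n,c,f(c,h).round(4))
def fit(mod,img):  # 2d rigid
    A=np.array(mod);B=np.array(img)[:,:2];a=A-A.mean(0);b=B-B.mean(0)
    th=np.arctan2((a[:,0]*b[:,1]-a[:,1]*b[:,0]).sum(),(a*b).sum());c,s=np.cos(th),np.sin(th)
    R=np.array([[c,-s],[s,c]]);t=B.mean(0)-R@A.mean(0)
    print('pose',t.round(4),th.round(4),'res',(A@R.T+t-B).round(4).tolist())
tr=[((253,415),(-.065,.055)),((369,390),(-.065,-.055)),((350,270),(.051,-.055)),((330,261),(.065,-.041)),((245,277),(.065,.041)),((236,292),(.051,.055))]
fit([m for _,m in tr],[f(c,.008) for c,_ in tr])
for u,v in [(393,148),(565,123),(548,15),(378,38)]:
    print('cap',world(d,90+u/2.7,95+v/2.7).round(3))
ps=[((393,148),(.036,.079)),((565,123),(.036,-.079)),((548,15),(.14,-.079)),((378,38),(.14,.079))]
for h in (.08,.09,.10): fit([m for _,m in ps],[f(c,h) for c,_ in ps])
show('catch',[((591,207),.062),((598,306),.008),((596,260),.062)])
E
```

```text
pose [0.5392 0.1924] 0.1942 res [[0.0005, -0.0002], [-0.0015, -0.0014], [-0.0008, 0.001], [0.0016, -0.0015], [0.0012, -0.0005], [-0.001, 0.0026]]
cap [0.699 0.102 0.077]
cap [ 0.722 -0.054  0.079]
cap [ 0.824 -0.039  0.083]
cap [0.803 0.117 0.078]
pose [0.6755 0.0194] 0.1462 res [[0.0005, 0.0005], [-0.0, -0.0004], [0.0001, -0.0004], [-0.0006, 0.0003]]
pose [0.6722 0.0191] 0.1462 res [[-0.0, 0.0011], [-0.0004, -0.0011], [0.0006, -0.0009], [-0.0003, 0.001]]
pose [0.6689 0.0188] 0.1462 res [[-0.0005, 0.0016], [-0.0007, -0.0018], [0.0011, -0.0015], [0.0, 0.0017]]
catch (591, 207) [ 0.6489 -0.0769  0.062 ]
catch (598, 306) [ 0.5665 -0.0856  0.008 ]
catch (596, 260) [ 0.5998 -0.081   0.062 ]
```

Call:
{"api": "carry_out", "payload": {"commands": [[1,0,0,0,0,0,-0.81],[1,0,0,0,0,0,-0.81],[1,0,0,0,0,0,-0.81],[1,0,0,0,0,0,-0.81],[1,0,0,0,0,0,-0.81],[1,0,0,0,0,0,-0.81],[1,0,0,0,0,0,-0.81],[1,0,0,0,0,0,-0.81]], "squeeze": 20}}

```text
clock: 0.9
position: [0.2739, 0.5614, 0.2263]
ee_rot: [0.31, -3.126, 0.001]
force: [-0.1, 0.1, 0.8]
width: 1.0
gripper_force: 0.0
```

```bash
cat >> h.py <<'E'
def go(x,y,z,yaw=None):
    """shift in tool units (0.025 m) and turn (0.1 rad) to put TCP there, tool y at world heading yaw+90deg"""
    s=arm.observe(); R=Rn.from_rotvec(s['ee_rot']).as_matrix()
    print('pos',s['position'].round(4),'heading',round(np.arctan2(R[1,1],R[0,1])-np.pi/2,4),'tilt z',R[:,2].round(4),'j',s['joints'].round(2),'t',round(s['clock'],2),'F',s['force'].round(1),'w',round(s['width'],3))
    out=R.T@(np.array([x,y,z])-s['position'])/.025
    print('shift units',out.round(2))
    if yaw is not None:
        yn=np.array([-np.sin(yaw),np.cos(yaw),0]); zn=np.array([0,0,-1.]); Rd=np.c_[np.cross(yn,zn),yn,zn]
        print('turn units',(Rn.from_matrix(R.T@Rd).as_rotvec()/.1).round(2))
E
python3 - <<'E'
from h import *
go(.493,.183,.226,.194)
print(arm.get_image('wrist')['tool_from_camera'].round(3))
E
```

```text
pos [0.2739 0.5614 0.2263] heading 0.1974 tilt z [-3.e-04 -8.e-04 -1.e+00] j [-1.12  0.44 -0.12  1.56  0.06  1.14  0.52] t 0.9 F [-0.1  0.1  0.8] w 1.0
shift units [ -5.62 -16.56   0.02]
turn units [-0.01 -0.    0.03]
[[-0.    -0.952 -0.306  0.084]
 [ 1.     0.    -0.001 -0.   ]
 [ 0.001 -0.306  0.952 -0.157]
 [ 0.     0.     0.     1.   ]]
```

Call:
{"api": "carry_out", "payload": {"commands": [[1,-0.34,-1,0,0,0,0],[1,-0.34,-1,0,0,0,0],[1,-0.34,-1,0,0,0,0],[1,-0.34,-1,0,0,0,0],[1,-0.34,-1,0,0,0,0],[1,-0.34,-1,0,0,0,0],[1,-0.34,-1,0,0,0,0],[1,-0.34,-1,0,0,0,0]]}}

```text
clock: 1.75
position: [0.3797, 0.3775, 0.2265]
ee_rot: [0.302, -3.127, 0.0]
force: [-0.3, 0.9, -0.6]
width: 0.998
gripper_force: 0.0
```

Call:
{"api": "carry_out", "payload": {"commands": [[1,-0.34,-1,0,0,0,0],[1,-0.34,-1,0,0,0,0],[1,-0.34,-1,0,0,0,0],[1,-0.34,-1,0,0,0,0],[1,-0.34,-1,0,0,0,0],[1,-0.34,-1,0,0,0,0],[1,-0.34,-1,0,0,0,0],[1,-0.34,-1,0,0,0,0]]}}

```text
clock: 2.55
position: [0.4849, 0.1944, 0.2266]
ee_rot: [0.302, -3.127, 0.0]
force: [-0.1, -0.0, 0.2]
width: 1.003
gripper_force: 0.0
```

```bash
python3 - <<'E'
from h import *
go(.493,.183,.226,.194)
d=grab('wrist')
E
```

```text
pos [0.4849 0.1944 0.2266] heading 0.1924 tilt z [-3.e-04 -1.e-04 -1.e+00] j [-0.51  0.27  0.03  1.82 -0.01  1.05  1.29] t 2.55 F [-0.1 -0.   0.2] w 1.003
shift units [-0.23 -0.51  0.02]
turn units [ 0.   -0.   -0.02]
pics/wrist_2.55
```

View pics/wrist_2.55.png

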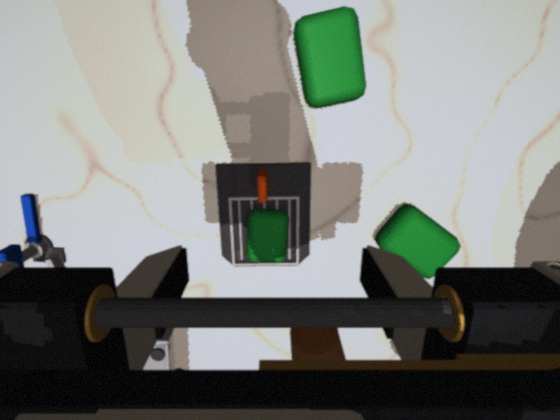

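The wrist view is upside down, with the nose pointing down. The tray's tail corners are at about (217,163) and (310,163), the nose edge is at row 264, the handle runs (263,170)–(263,203), and the soap is in the rim at (268,235).

```bash
python3 - <<'E'
from h import *
d=np.load('pics/wrist_2.55.npz')
for n,u,v,h in [('tailR',217,163,.008),('tailL',310,163,.008),('noseR',233,265,.008),('noseL',298,265,.008),('sideR',220,250,.008),('sideL',307,250,.008)]: print(n,onplane(d,u,v,h).round(4))
P=cloud(d);hsv=cv2.cvtColor(d['px'],cv2.COLOR_RGB2HSV)
m=((hsv[...,0]<14)|(hsv[...,0]>172))&(hsv[...,1]>170)&(hsv[...,2]>60); m[:,:200]=0;m[:,330:]=0;m[:150]=0;m[230:]=0
q=P[m]; print(len(q),q.min(0),q.max(0)); q=q[q[:,2]>.05]; print(len(q),q.mean(0)); print(cv2.minAreaRect((q[:,:2]*1000).astype(np.float32)))
# base plane points
b=(P[...,2]>.004)&(P[...,2]<.013)&(hsv[...,2]<110); b[:150]=0;b[275:]=0;b[:,:205]=0;b[:,330:]=0
print(b.sum(),cv2.minAreaRect((P[b][:,:2]*1000).astype(np.float32)))
E
```

```text
tailR [0.4835 0.127  0.008 ]
tailL [0.4632 0.2314 0.008 ]
noseR [0.6086 0.165  0.008 ]
noseL [0.5929 0.2456 0.008 ]
sideR [0.5911 0.1459 0.008 ]
sideL [0.5704 0.2522 0.008 ]
290 [0.47703285 0.17518386 0.00699382] [0.50785641 0.18973982 0.05625767]
257 [0.4909117  0.18208047 0.05383162]
((491.4817199707031, 181.87611389160156), (28.82630729675293, 9.293309211730957), 10.710707664489746)
5723 ((535.4636840820312, 190.77830505371094), (125.08074188232422, 110.20777893066406), 11.820757865905762)
```

```bash
python3 - <<'E'
from h import *
go(.492,.1825,.021,.192)
E
```

```text
pos [0.4873 0.1896 0.2266] heading 0.1873 tilt z [ 0.001  -0.0025 -1.    ] j [-0.5   0.27  0.03  1.82 -0.01  1.05  1.29] t 2.6 F [ 2.6 -4.4 -0.2] w 1.002
shift units [-0.13 -0.29  8.23]
turn units [-0.03  0.01 -0.05]
```

Call:
{"api": "carry_out", "payload": {"commands": [[1,-0.02,-0.05,0.9,0,0,0],[1,-0.02,-0.05,0.9,0,0,0],[1,-0.02,-0.05,0.9,0,0,0],[1,0,0,0.9,0,0,0],[1,0,0,0.9,0,0,0],[1,0,0,0.9,0,0,0],[1,0,0,0.9,0,0,0],[1,0,0,0,0,0,0]]}}

```text
clock: 3.4
position: [0.4848, 0.1913, 0.0667]
ee_rot: [0.302, -3.122, 0.003]
force: [-1.5, 0.2, 0.2]
width: 1.0
gripper_force: 0.0
```

```bash
python3 - <<'E'
from h import *
go(.492,.1825,.021,.192)
E
```

```text
pos [0.4848 0.1913 0.0667] heading 0.1929 tilt z [-0.0047 -0.0023 -1.    ] j [-0.49  0.47  0.02  1.99 -0.01  0.68  1.3 ] t 3.4 F [-1.5  0.2  0.2] w 1.0
shift units [-0.23 -0.4   1.83]
turn units [-0.01 -0.05  0.01]
```

Call:
{"api": "carry_out", "payload": {"commands": [[1,-0.12,-0.2,0,0,0,0],[1,-0.11,-0.2,0,0,0,0],[1,0,0,0.6,0,0,0],[1,0,0,0.6,0,0,0],[1,0,0,0.6,0,0,0],[1,0,0,0,0,0,0],[1,0,0,0,0,0,0]]}}

```text
clock: 4.1
position: [0.4952, 0.1833, 0.0252]
ee_rot: [-0.303, 3.126, 0.0]
force: [-0.2, 0.3, 0.5]
width: 1.001
gripper_force: 0.0
```

```bash
python3 - <<'E'
from h import *
go(.492,.1825,.021,.192)
E
```

```text
pos [0.4952 0.1833 0.0252] heading 0.1935 tilt z [ 1.e-03  4.e-04 -1.e+00] j [-0.47  0.54  0.01  2.01 -0.01  0.59  1.32] t 4.1 F [-0.2  0.3  0.5] w 1.001
shift units [ 0.13 -0.01  0.17]
turn units [0.   0.01 0.01]
```

Call:
{"api": "carry_out", "payload": {"commands": [[1,0.1,0,0.12,0,0,0],[0,0,0,0,0,0,0],[0,0,0,0,0,0,0],[0,0,0,0,0,0,0],[0,0,0,0,0,0,0],[0,0,0,0,0,0,0],[0,0,0,0,0,0,0],[0,0,0,0,0,0,0]], "squeeze": 20}}

```text
clock: 4.9
position: [0.4919, 0.1829, 0.0212]
ee_rot: [0.304, -3.127, 0.0]
force: [-0.1, 0.3, -0.4]
width: 0.441
gripper_force: 0.0
```

```bash
python3 - <<'E'
from h import *
go(.492,.1825,.021,.192)
d=grab('wrist')
P=cloud(d);hsv=cv2.cvtColor(d['px'],cv2.COLOR_RGB2HSV)
E
```

```text
pos [0.4919 0.1829 0.0212] heading 0.1941 tilt z [-1.e-04 -0.e+00 -1.e+00] j [-0.47  0.54  0.01  2.02 -0.01  0.58  1.32] t 4.9 F [-0.1  0.3 -0.4] w 0.441
shift units [-0.   -0.02  0.01]
turn units [-0.   -0.    0.02]
pics/wrist_4.90
```

Still closing, so I'll let the fingers finish.

Call:
{"api": "carry_out", "payload": {"commands": [[0,0,0,0,0,0,0],[0,0,0,0,0,0,0],[0,0,0,0,0,0,0],[0,0,0,0,0,0,0],[0,0,0,0,0,0,0],[0,0,0,0,0,0,0],[0,0,0,0,0,0,0]]}}

```text
clock: 5.65
position: [0.4919, 0.183, 0.0212]
ee_rot: [-0.305, 3.127, 0.0]
force: [0.1, 1.4, 0.3]
width: 0.108
gripper_force: 20.0
```

```bash
python3 - <<'E'
from h import *
print(arm.observe()['width'],arm.observe()['gripper_force'])
# waypoints: tray frame grip -> rack
rx,ry,th=.6755,.0194,.1462
c,s=np.cos(th),np.sin(th)
g0=arm.observe()['position'];
for tx,ty in [(-.155,.191),(-.155,0),(-.10,0),(.02,0)]:
    X=tx-.047; print((tx,ty),np.round([rx+c*X-s*ty, ry+s*X+c*ty],4))
X=.109;
go(rx+c*(-.155-.047)-s*.191, ry+s*(-.155-.047)+c*.191,.0212,th)
go(rx+c*(-.155-.047), ry+s*(-.155-.047),.0212,th)
E
```

```text
0.1076883823624486 19.969047904014587
(-0.155, 0.191) [0.4478 0.1789]
(-0.155, 0) [ 0.4757 -0.01  ]
(-0.1, 0) [ 0.5301 -0.002 ]
(0.02, 0) [0.6488 0.0155]
pos [0.4919 0.183  0.0212] heading 0.1943 tilt z [-0.e+00  1.e-04 -1.e+00] j [-0.47  0.54  0.01  2.02 -0.01  0.58  1.32] t 5.65 F [0.1 1.4 0.3] w 0.108
shift units [1.76 0.18 0.  ]
turn units [0.   0.   0.48]
pos [0.4919 0.183  0.0212] heading 0.1943 tilt z [-0.e+00  1.e-04 -1.e+00] j [-0.47  0.54  0.01  2.02 -0.01  0.58  1.32] t 5.65 F [0.1 1.4 0.3] w 0.108
shift units [ 2.13 -7.45 -0.  ]
turn units [0.   0.   0.48]
```

Gripped (0.108 × 92 mm ≈ 10 mm, matching the handle). I'll draw the tray back and turn it to the rack's yaw.

Call:
{"api": "carry_out", "payload": {"commands": [[0,0.2,0,0,0,0,0.1],[0,0.4,0,0,0,0,0.1],[0,0.5,0,0,0,0,0.1],[0,0.5,0,0,0,0,0.1],[0,0.3,-0.1,0,0,0,0.08],[0,0.1,-0.3,0,0,0,0],[0,0,-0.5,0,0,0,0],[0,0,-0.5,0,0,0,0]], "squeeze": 25}}

```text
clock: 6.45
position: [0.4479, 0.1386, 0.0212]
ee_rot: [0.23, -3.133, 0.0]
force: [0.3, 1.7, -2.6]
width: 0.108
gripper_force: 25.0
```

Call:
{"api": "carry_out", "payload": {"commands": [[0,0,-0.6,0,0,0,0],[0,0,-0.6,0,0,0,0],[0,0,-0.6,0,0,0,0],[0,0,-0.6,0,0,0,0],[0,0,-0.6,0,0,0,0],[0,0,-0.6,0,0,0,0],[0,0,-0.6,0,0,0,0],[0,0,-0.6,0,0,0,0]]}}

```text
clock: 7.25
position: [0.4654, 0.0192, 0.0212]
ee_rot: [0.227, -3.133, 0.0]
force: [0.1, 1.8, -0.5]
width: 0.108
gripper_force: 25.0
```

```bash
python3 - <<'E'
from h import *
go(.4757,-.010,.0212,.1462)
E
```

```text
pos [0.4654 0.0192 0.0212] heading 0.1448 tilt z [-1.e-04 -1.e-04 -1.e+00] j [-0.16  0.48  0.01  2.16 -0.01  0.5   1.57] t 7.25 F [ 0.1  1.8 -0.5] w 0.108
shift units [-0.24 -1.21 -0.  ]
turn units [-0.   -0.   -0.01]
```

Call:
{"api": "carry_out", "payload": {"commands": [[0,0,-0.5,0,0,0,0],[0,-0.1,-0.4,0,0,0,0],[0,-0.1,-0.2,0,0,0,0],[0,0,0,0,0,0,0],[0,0,0,0,0,0,0]]}}

```text
clock: 7.75
position: [0.4745, -0.0062, 0.0212]
ee_rot: [-0.227, 3.133, -0.001]
force: [-0.0, -3.2, -0.5]
width: 0.111
gripper_force: 25.0
```

```bash
python3 - <<'E'
from h import *
go(.4757,-.010,.0212,.1462)
d=grab('top'); w=grab('wrist')
c=d['px'][95:265,180:360,::-1]
a=cv2.resize(c,(600,567),interpolation=cv2.INTER_CUBIC)
cv2.imwrite('pics/crop2.png',a)
E
```

```text
pos [ 0.4745 -0.0062  0.0212] heading 0.1448 tilt z [ 3.e-04 -7.e-04 -1.e+00] j [-0.1   0.49  0.    2.14 -0.    0.51  1.62] t 7.75 F [-0.  -3.2 -0.5] w 0.111
shift units [-0.03 -0.16  0.  ]
turn units [-0.01  0.   -0.01]
pics/top_7.75
pics/wrist_7.80
```

View pics/crop2.png

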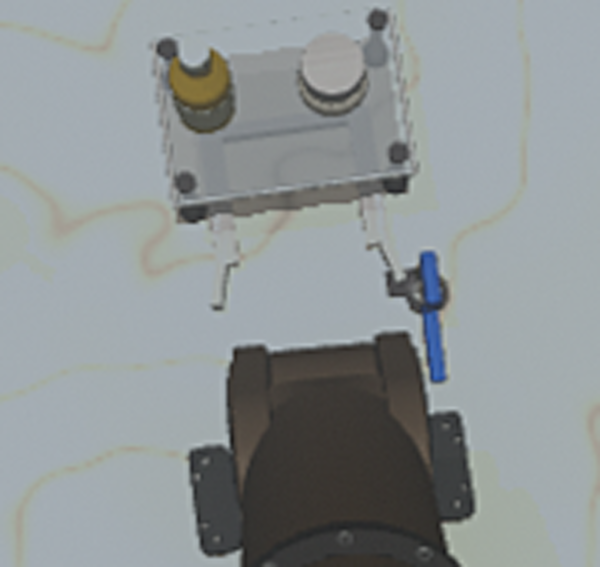

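The arm hides the tray, but the guide ends are clear: flare tips at about (218,307) and (391,285), and knees at (235,264) and (374,244). The shelf caps are at (185,182), (398,152), (377,18) and (166,48). I'll use these to check the rack pose.

```bash
python3 - <<'E'
from h import *
d=np.load('pics/top_7.75.npz')
k=10/3
f=lambda c,h: onplane(d,180+(c[0]+.5)/k-.5,95+(c[1]+.5)/k-.5,h)
rx,ry,th=.6755,.0194,.1462; c,s=np.cos(th),np.sin(th)
def rk(p): p=p[:2]-[rx,ry]; return np.round([c*p[0]+s*p[1],-s*p[0]+c*p[1]],4)
for n,p,h in [('flL',(218,307),.017),('flR',(391,285),.017),('knL',(235,264),.017),('knR',(374,244),.017),('capFL',(185,182),.08),('capFR',(398,152),.08),('capBR',(377,18),.08),('capBL',(166,48),.08),('shFL',(178,208),.075),('shFR',(416,170),.075),('shBL',(152,47),.075),('shBR',(392,10),.075),
  ('grip0',(429,253),.062),('arm end',(438,380),.013),('arm endtop',(438,380),.008)]:
    q=f(p,h); print(n,q.round(4),rk(q))
# wrist depth: handle/rails?
P=cloud(d)
m=(P[...,2]>.010)&(P[...,2]<.022)&(P[...,0]>.6)&(P[...,0]<.7)&(abs(P[...,1])<.11)
q=P[m]; print(len(q)); 
for p in q[::max(1,len(q)//40)]: print(rk(p),p[2].round(3),end=';')
E
```

```text
flL [0.6194 0.0816 0.017 ] [-0.0465  0.0697]
flR [ 0.6366 -0.0497  0.017 ] [-0.0486 -0.0627]
knL [0.6528 0.069  0.017 ] [-0.0152  0.0524]
knR [ 0.6685 -0.0369  0.017 ] [-0.0151 -0.0546]
capFL [0.6997 0.1025 0.08  ] [0.0361 0.0787]
capFR [ 0.7226 -0.0533  0.08  ] [ 0.036  -0.0788]
capBR [ 0.8258 -0.0382  0.08  ] [ 0.1403 -0.0789]
capBL [0.8023 0.1182 0.08  ] [0.1398 0.0793]
shFL [0.6814 0.1078 0.075 ] [0.0188 0.0866]
shFR [ 0.7104 -0.0666  0.075 ] [ 0.022  -0.0902]
shBL [0.8049 0.1292 0.075 ] [0.144  0.0897]
shBR [ 0.834  -0.0496  0.075 ] [ 0.1468 -0.0913]
grip0 [ 0.6509 -0.0764  0.062 ] [-0.0383 -0.0912]
arm end [ 0.5641 -0.085   0.013 ] [-0.1254 -0.087 ]
arm endtop [ 0.5649 -0.0853  0.008 ] [-0.1247 -0.0874]
331
[0.034  0.0741] 0.021;[ 0.0142 -0.0645] 0.019;[0.0294 0.0544] 0.018;[ 0.012  -0.0642] 0.018;[0.0258 0.0497] 0.019;[0.0264 0.0653] 0.015;[ 0.0085 -0.056 ] 0.016;[0.0232 0.0581] 0.013;[ 0.0037 -0.0603] 0.021;[0.0187 0.0533] 0.017;[ 0.0022 -0.0654] 0.014;[0.0147 0.0485] 0.02;[-0.001  -0.0675] 0.015;[-0.002  -0.0518] 0.017;[0.0133 0.062 ] 0.013;[-0.0055 -0.0565] 0.018;[0.0082 0.0547] 0.018;[-0.0091 -0.0662] 0.016;[-0.0096 -0.0507] 0.017;[0.0041 0.0629] 0.018;[-0.0129 -0.0554] 0.017;[0.0024 0.0609] 0.013;[-0.0171 -0.0624] 0.019;[-0.0025  0.0511] 0.017;[-0.0041  0.059 ] 0.017;[-0.0226 -0.0694] 0.016;[-0.0241 -0.064 ] 0.014;[-0.0104  0.0521] 0.017;[-0.0111  0.0601] 0.014;[-0.0135  0.0654] 0.016;[-0.0347 -0.065 ] 0.014;[-0.0382 -0.0696] 0.015;[-0.0414 -0.0716] 0.016;[-0.0454 -0.0866] 0.012;[-0.0287  0.0675] 0.015;[-0.0314  0.0629] 0.012;[-0.0552 -0.0852] 0.01;[-0.0616 -0.0812] 0.018;[-0.0664 -0.0859] 0.013;[-0.0748 -0.0897] 0.013;[-0.0796 -0.0864] 0.013;[-0.0873 -0.0878] 0.012;
```

Call:
{"api": "carry_out", "payload": {"commands": [[0,0,-0.12,0,0,0,0.01],[0,-0.3,0,0,0,0,0],[0,-0.5,0,0,0,0,0],[0,-0.5,0,0,0,0,0],[0,-0.5,0,0,0,0,0],[0,-0.4,0,0,0,0,0],[0,-0.2,0,0,0,0,0],[0,0,0,0,0,0,0]]}}

```text
clock: 8.65
position: [0.5347, 0.0005, 0.021]
ee_rot: [-0.228, 3.133, 0.0]
force: [-0.1, -0.6, -4.7]
width: 0.103
gripper_force: 25.0
```

```bash
python3 - <<'E'
from h import *
rx,ry,th=.6755,.0194,.1462; c,s=np.cos(th),np.sin(th); X=.02-.047
go(rx+c*X,ry+s*X,.0212,th)
w=grab('wrist')
cv2.imwrite('pics/w2.png',w['px'][:,:,::-1])
E
```

```text
pos [5.347e-01 5.000e-04 2.100e-02] heading 0.1454 tilt z [ 3.e-04  1.e-04 -1.e+00] j [-0.11  0.55  0.01  2.   -0.01  0.59  1.62] t 8.65 F [-0.1 -0.6 -4.7] w 0.103
shift units [-4.6  -0.07 -0.01]
turn units [ 0.    0.   -0.01]
pics/wrist_8.65
```

View pics/w2.png

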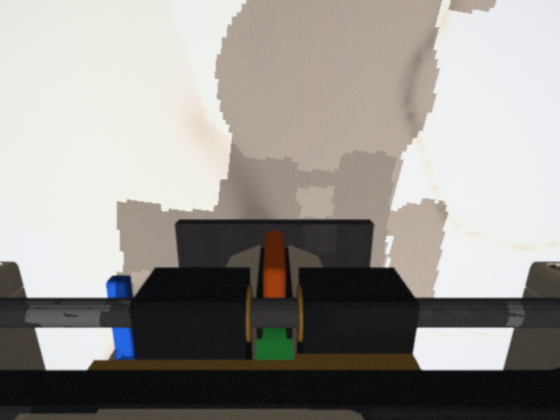

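The tray's tail edge is level at row 219, with corners at (177,219) and (373,219). The handle is centred at column 275 and the soap is visible at (275,345).

```bash
python3 - <<'E'
from h import *
d=np.load('pics/wrist_8.65.npz')
rx,ry,th=.6755,.0194,.1462; c,s=np.cos(th),np.sin(th)
def rk(p): p=p[:2]-[rx,ry]; return np.round([c*p[0]+s*p[1],-s*p[0]+c*p[1]],4)
for u in (177,373): print(rk(onplane(d,u,219.5,.008)))
print(rk(arm.observe()['position']))
E
```

```text
[-0.163  -0.0518]
[-0.1629  0.0555]
[-0.1428  0.0018]
```

Call:
{"api": "carry_out", "payload": {"commands": [[0,-0.2,-0.05,0,0,0,0],[0,-0.4,0,0,0,0,0],[0,-0.4,0,0,0,0,0],[0,-0.4,0,0,0,0,0],[0,-0.4,0,0,0,0,0],[0,-0.3,0,0,0,0,0],[0,-0.2,0,0,0,0,0],[0,0,0,0,0,0,0]]}}

```text
clock: 9.5
position: [0.5918, 0.0076, 0.0211]
ee_rot: [-0.228, 3.133, 0.0]
force: [0.1, -0.2, -4.4]
width: 0.109
gripper_force: 25.0
```

```bash
python3 - <<'E'
from h import *
rx,ry,th=.6755,.0194,.1462; c,s=np.cos(th),np.sin(th); X=.02-.047
go(rx+c*X,ry+s*X,.0212,th)
E
```

```text
pos [0.5918 0.0076 0.0211] heading 0.1453 tilt z [ 4.e-04  1.e-04 -1.e+00] j [-0.11  0.62  0.01  1.85 -0.01  0.67  1.62] t 9.5 F [ 0.1 -0.2 -4.4] w 0.109
shift units [-2.3  -0.02 -0.  ]
turn units [ 0.    0.   -0.01]
```

Call:
{"api": "carry_out", "payload": {"commands": [[0,-0.3,0,0,0,0,0],[0,-0.4,0,0,0,0,0],[0,-0.4,0,0,0,0,0],[0,-0.4,0,0,0,0,0],[0,-0.3,0,0,0,0,0],[0,-0.2,0,0,0,0,0],[0,-0.1,0,0,0,0,0],[0,0,0,0,0,0,0]]}}

```text
clock: 10.3
position: [0.6432, 0.015, 0.0211]
ee_rot: [0.228, -3.133, -0.0]
force: [0.4, -0.0, -5.0]
width: 0.107
gripper_force: 25.0
```

Call:
{"api": "carry_out", "payload": {"commands": [[0,-0.1,0,0,0,0,0],[0,-0.1,0,0,0,0,0],[0,0,0,0,0,0,0]]}}

```text
clock: 10.6
position: [0.6483, 0.0157, 0.0213]
ee_rot: [-0.228, 3.133, 0.0]
force: [-0.4, 0.3, -4.0]
width: 0.11
gripper_force: 25.0
```

```bash
python3 - <<'E'
from h import *
rx,ry,th=.6755,.0194,.1462; c,s=np.cos(th),np.sin(th); X=.02-.047
go(rx+c*X,ry+s*X,.0212,th)
E
```

```text
pos [0.6483 0.0157 0.0213] heading 0.1451 tilt z [ 3.e-04  1.e-04 -1.e+00] j [-0.12  0.69  0.02  1.7  -0.02  0.75  1.62] t 10.6 F [-0.4  0.3 -4. ] w 0.11
shift units [-0.02 -0.01  0.  ]
turn units [ 0.    0.   -0.01]
```

No stop contact yet, so I'll nudge on until the force rises.

Call:
{"api": "carry_out", "payload": {"commands": [[0,-0.06,0,0,0,0,0],[0,-0.05,0,0,0,0,0],[0,0,0,0,0,0,0]]}}

```text
clock: 10.9
position: [0.6485, 0.0159, 0.021]
ee_rot: [0.227, -3.129, -0.0]
force: [-7.5, -0.5, 1.3]
width: 0.107
gripper_force: 25.0
```

Call:
{"api": "carry_out", "payload": {"commands": [[0,-0.06,0,0,0,0,0],[0,0,0,0,0,0,0]]}}

```text
clock: 11.1
position: [0.6486, 0.0159, 0.0209]
ee_rot: [0.227, -3.127, 0.0]
force: [-13.0, -0.3, 4.8]
width: 0.108
gripper_force: 25.0
```

Contact at 13 N, with the TCP at the predicted home. I'll relieve the push, release with a part opening, and lift.

Call:
{"api": "carry_out", "payload": {"commands": [[0,0.1,0,0,0,0,0],[0,0.04,0,0,0,0,0],[0.4,0,0,0,0,0,0],[0.4,0,0,0,0,0,0],[0.4,0,0,0,0,0,0],[0.4,0,0,0,0,0,0],[0.4,0,0,0,0,0,0]]}}

```text
clock: 11.8
position: [0.649, 0.0159, 0.0214]
ee_rot: [-0.228, 3.133, 0.0]
force: [-0.1, -0.5, -0.3]
width: 0.396
gripper_force: 0.0
```

Call:
{"api": "carry_out", "payload": {"commands": [[0.4,0,0,-0.3,0,0,0],[0.4,0,0,-0.5,0,0,0],[0.4,0,0,-0.8,0,0,0],[0.4,0,0,-0.8,0,0,0],[0.4,0,0,-0.8,0,0,0],[0.4,0,0,-0.8,0,0,0],[0.4,0,0,-0.8,0,0,0],[0.4,0,0,0,0,0,0]]}}

```text
clock: 12.6
position: [0.6508, 0.0159, 0.1455]
ee_rot: [-0.227, 3.127, 0.0]
force: [0.7, 0.5, 0.3]
width: 0.403
gripper_force: 0.0
```

```bash
python3 - <<'E'
from h import *
rx,ry,th=.6755,.0194,.1462; c,s=np.cos(th),np.sin(th); X,Y=-.056,-.09
go(rx+c*X-s*Y,ry+s*X+c*Y,.14,th)
w=grab('wrist')
E
```

```text
pos [0.6508 0.0159 0.1455] heading 0.145 tilt z [ 6.3e-03  6.0e-04 -1.0e+00] j [-0.12  0.54  0.03  1.61 -0.02  0.99  1.62] t 12.6 F [0.7 0.5 0.3] w 0.403
shift units [ 1.24 -3.61  0.21]
turn units [-0.    0.06 -0.01]
pics/wrist_12.60
```

View pics/wrist_12.60.png

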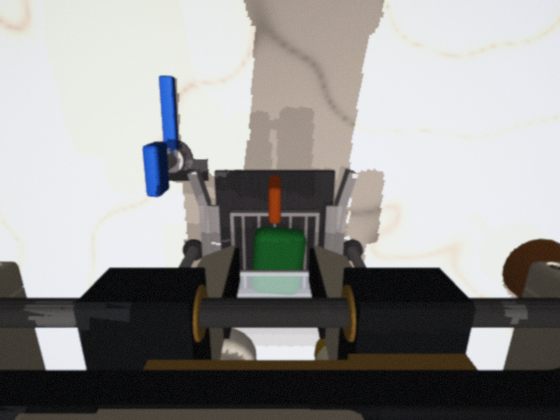

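Call:
{"api": "carry_out", "payload": {"commands": [[0.6,0.2,-0.6,0,0,0.02,0],[0.6,0.2,-0.6,0,0,0.02,0],[0.6,0.2,-0.6,0,0,0.02,0],[0.6,0.2,-0.6,0,0,0,0],[0.6,0.2,-0.6,0,0,0,0],[0.6,0.2,-0.6,0,0,0,0],[0.6,0,0,0,0,0,0]]}}

```text
clock: 13.35
position: [0.6314, -0.0816, 0.1414]
ee_rot: [0.221, -3.127, 0.003]
force: [-0.1, 0.0, 0.3]
width: 0.602
gripper_force: 0.0
```

The tray is between the rails with its tail edge at row 170 (215–335) and the soap at (280,255). The catch's bar grip top spans about (144,145) to (168,192). I'll measure both.

```bash
python3 - <<'E'
from h import *
d=np.load('pics/wrist_12.60.npz')
rx,ry,th=.6755,.0194,.1462; c,s=np.cos(th),np.sin(th)
def rk(p): p=p[:2]-[rx,ry]; return np.round([c*p[0]+s*p[1],-s*p[0]+c*p[1]],4)
for u in (215,335): print('tail',rk(onplane(d,u,170,.008)))
P=cloud(d);hsv=cv2.cvtColor(d['px'],cv2.COLOR_RGB2HSV)
m=(hsv[...,0]>100)&(hsv[...,0]<130)&(hsv[...,1]>150)&(P[...,2]>.057)&(P[...,2]<.068)
q=P[m]; print(len(q),cv2.minAreaRect((q[:,:2]*1000).astype(np.float32)),rk(q.mean(0)))
X,Y=-.056,-.09
go(rx+c*X-s*Y,ry+s*X+c*Y,.033,th)
E
```

```text
tail [-0.0469 -0.0539]
tail [-0.0467  0.0545]
753 ((631.5559692382812, -78.99559783935547), (38.19322204589844, 11.269591331481934), 5.1159563064575195) [-0.0583 -0.0906]
pos [ 0.6314 -0.0816  0.1414] heading 0.141 tilt z [-0.0062 -0.0026 -1.    ] j [ 0.02  0.53  0.04  1.64 -0.02  0.98  1.77] t 13.35 F [-0.1  0.   0.3] w 0.602
shift units [-0.12  0.15  4.33]
turn units [-0.02 -0.07 -0.05]
```

The tray is at rack x ≈ 18 mm, y ≈ 0. The bar centre is at about (0.632, -0.079) with heading ≈ 0.09, so the catch reads about +0.06. Descending on it now.

Call:
{"api": "carry_out", "payload": {"commands": [[0.6,-0.06,0.08,0,0,0,0.25],[0.6,-0.06,0.04,0,-0.02,-0.05,0.25],[0.6,0,0,0.6,0,0,0],[0.6,0,0,0.6,0,0,0],[0.6,0,0,0.6,0,0,0],[0.6,0,0,0.6,0,0,0],[0.6,0,0,0,0,0,0],[0.6,0,0,0,0,0,0]]}}

```text
clock: 14.15
position: [0.6343, -0.0741, 0.0808]
ee_rot: [0.149, -3.136, -0.003]
force: [0.1, -0.4, 0.6]
width: 0.601
gripper_force: 0.0
```

```bash
python3 - <<'E'
from h import *
go(.632,-.079,.033,.09)
E
```

```text
pos [ 0.6343 -0.0741  0.0808] heading 0.095 tilt z [-0.0022  0.0017 -1.    ] j [ 0.01  0.6   0.04  1.69 -0.03  0.85  1.73] t 14.15 F [ 0.1 -0.4  0.6] w 0.601
shift units [ 0.11 -0.19  1.91]
turn units [ 0.02 -0.02  0.05]
```

Call:
{"api": "carry_out", "payload": {"commands": [[0.6,0.08,-0.19,0,0,0,0.05],[0.6,0,0,0.6,0,0,0],[0.6,0,0,0.6,0,0,0],[0.6,0,0,0.5,0,0,0],[0.6,0,0,0.2,0,0,0],[0.6,0,0,0,0,0,0],[0.6,0,0,0,0,0,0]]}}

```text
clock: 14.85
position: [0.6331, -0.0789, 0.0338]
ee_rot: [0.142, -3.137, -0.003]
force: [-0.4, 0.3, -0.5]
width: 0.601
gripper_force: 0.0
```

```bash
python3 - <<'E'
from h import *
go(.632,-.079,.033,.09)
E
```

```text
pos [ 0.6331 -0.0789  0.0338] heading 0.0903 tilt z [-0.0012  0.0017 -1.    ] j [ 0.02  0.66  0.04  1.72 -0.03  0.76  1.73] t 14.85 F [-0.4  0.3 -0.5] w 0.601
shift units [0.04 0.   0.03]
turn units [ 0.02 -0.01  0.  ]
```

Call:
{"api": "carry_out", "payload": {"commands": [[0,0.04,0,0,0,0,0],[0,0,0,0,0,0,0],[0,0,0,0,0,0,0],[0,0,0,0,0,0,0],[0,0,0,0,0,0,0],[0,0,0,0,0,0,0],[0,0,0,0,0,0,0],[0,0,0,0,0,0,0]], "squeeze": 12}}

```text
clock: 15.65
position: [0.632, -0.0793, 0.0339]
ee_rot: [0.141, -3.137, -0.002]
force: [-0.6, -1.2, 0.9]
width: 0.129
gripper_force: 11.9
```

Call:
{"api": "carry_out", "payload": {"commands": [[0,0,0,0,0,0,0],[0,0,0,0,0,0,0.3],[0,0,0,0,0,0,0.6],[0,0,0,0,0,0,0.7],[0,0,0,0,0,0,0.7],[0,0,0,0,0,0,0.7]]}}

```text
clock: 16.25
position: [0.632, -0.079, 0.0339]
ee_rot: [-0.336, -3.122, -0.003]
force: [-1.5, -0.6, 0.5]
width: 0.13
gripper_force: 11.9
```

```bash
python3 - <<'E'
from h import *
go(.632,-.079,.033,-1.41)
print(arm.observe()['ft_torque'])
E
```

```text
pos [ 0.632  -0.079   0.0339] heading -0.2142 tilt z [-0.001   0.0018 -1.    ] j [-0.04  0.66  0.12  1.73 -0.11  0.76  1.49] t 16.25 F [-1.5 -0.6  0.5] w 0.13
shift units [ 0.   -0.    0.04]
turn units [ 1.000e-02 -2.000e-02  1.196e+01]
[-0.12860649  0.10394997  0.05437273]
```

Call:
{"api": "carry_out", "payload": {"commands": [[0,0,0,0,0,0,0.75],[0,0,0,0,0,0,0.75],[0,0,0,0,0,0,0.75],[0,0,0,0,0,0,0.75],[0,0,0,0,0,0,0.75],[0,0,0,0,0,0,0.75],[0,0,0,0,0,0,0.75],[0,0,0,0,0,0,0.75]]}}

```text
clock: 17.05
position: [0.6323, -0.0784, 0.0339]
ee_rot: [-1.243, -2.884, -0.003]
force: [0.2, -0.3, -1.0]
width: 0.136
gripper_force: 11.9
```

Call:
{"api": "carry_out", "payload": {"commands": [[0,0,0,0,0,0,0.75],[0,0,0,0,0,0,0.75],[0,0,0,0,0,0,0.75],[0,0,0,0,0,0,0.75],[0,0,0,0,0,0,0.75],[0,0,0,0,0,0,0.75],[0,0,0,0,0,0,0.6],[0,0,0,0,0,0,0]]}}

```text
clock: 17.85
position: [0.6329, -0.0782, 0.0339]
ee_rot: [-1.927, -2.48, -0.003]
force: [1.9, 1.6, -0.4]
width: 0.134
gripper_force: 12.0
```

```bash
python3 - <<'E'
from h import *
go(.632,-.079,.033,-1.41)
print(arm.observe()['ft_torque'])
E
```

```text
pos [ 0.6329 -0.0782  0.0339] heading -1.3212 tilt z [ 3.e-04  2.e-03 -1.e+00] j [-0.24  0.69  0.42  1.75 -0.38  0.79  0.63] t 17.85 F [ 1.9  1.6 -0.4] w 0.134
shift units [-0.02 -0.04  0.04]
turn units [ 0.01 -0.02  0.89]
[ 0.15761539 -0.65465493 -0.08772057]
```

Call:
{"api": "carry_out", "payload": {"commands": [[0,0,0,0,0,0,0.5],[0,0,0,0,0,0,0.4],[0,0,0,0,0,0,0],[0.4,0,0,0,0,0,0],[0.4,0,0,0,0,0,0],[0.4,0,0,0,0,0,0],[0.4,0,0,0,0,0,0],[0.4,0,0,0,0,0,0]]}}

```text
clock: 18.65
position: [0.6318, -0.0792, 0.0338]
ee_rot: [-2.034, -2.391, -0.001]
force: [-0.8, 0.3, 0.2]
width: 0.399
gripper_force: 0.0
```

Call:
{"api": "carry_out", "payload": {"commands": [[0.4,0,0,-0.3,0,0,0],[0.4,0,0,-0.6,0,0,0],[0.4,0,0,-0.9,0,0,0],[0.4,0,0,-0.9,0,0,0],[0.4,0,0,-0.9,0,0,0],[0.4,0,0,-0.9,0,0,0],[0.4,0,0,-0.9,0,0,0],[0.4,0,0,-0.9,0,0,0]]}}

```text
clock: 19.45
position: [0.6322, -0.0796, 0.1938]
ee_rot: [-2.035, -2.392, -0.002]
force: [0.2, -0.0, 0.1]
width: 0.403
gripper_force: 0.0
```

Call:
{"api": "carry_out", "payload": {"commands": [[0.4,0,-0.9,0,0,0,0],[0.4,0,-0.9,0,0,0,0],[0.4,0,-0.9,0,0,0,0],[0.4,0,-0.9,0,0,0,0],[0.4,0,-0.9,0,0,0,0],[0.4,0,-0.9,0,0,0,0],[0.4,0,-0.9,0,0,0,0],[0.4,0,0,0,0,0,0]]}}

```text
clock: 20.25
position: [0.4741, -0.1055, 0.1926]
ee_rot: [-2.037, -2.388, -0.002]
force: [1.0, 0.5, 0.2]
width: 0.401
gripper_force: 0.0
```

```bash
python3 - <<'E'
from h import *
s=arm.observe();print(s['position'],s['clock'])
d=grab('top')
c=d['px'][95:265,180:360,::-1]
cv2.imwrite('pics/crop3.png',cv2.resize(c,(600,567),interpolation=cv2.INTER_CUBIC))
E
```

```text
[ 0.47407993 -0.10549965  0.19258989] 20.25
pics/top_20.25
```

View pics/crop3.png

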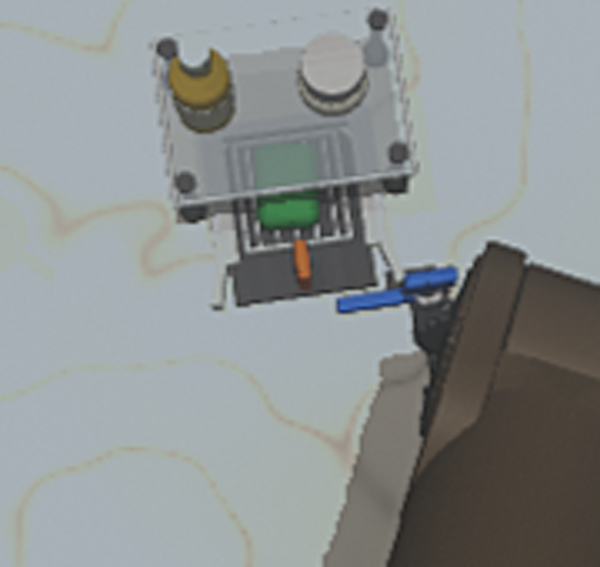

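The tray is home (tail edge (237,305)–(378,281)) with the soap in it. The catch arm ((342,305)–(400,295)) runs parallel to the tail edge, and the jar and shampoo are where they were. The arm is clear of everything, so I'll hand in.

```bash
python3 -c "
from cell import arm
print(arm.sign_off())"
```

```text
the job is handed in; nothing more can be done
None
```

The tray is home against the stop with the soap still in it, and the catch is turned square across the mouth. The jar and shampoo didn't move, the robot touches nothing, and I handed the job in at about 20 s; no verdict was shown.

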